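# Sweep the carrot slices off the prep board into the food tray

### The arm

A 6-joint arm with a two-finger parallel gripper is mounted at the origin on the work surface. World frame = base frame: x ahead of the robot, y to its left, z up, the work surface at z = 0. Lengths are in m, angles in rad, forces in N, time in s.
With the tool pointing down it reaches from about 0.275 to 1 m from the base axis. Payload 8.4 kg.
Tool frame: the origin (TCP) lies at the very end of the fingers, on their centre line; the grasp point (between the pads) lies 19 mm behind it; z points along the fingers, y is the direction in which the jaws open and shut (so a half turn about z gives the same grasp; the last joint's range is limited). The gripper opens to 85 mm and grips with 20 to 120 N. Pads are 22 mm wide; open, the fingers measure 114 mm over their backs; the gripper's body (76 mm by 85 mm) begins 54 mm behind the grasp point. The pads swing forward as they close: fully open they stand 13 mm farther back than shut.
Start: joints at [-1.331, 0.353, 1.633, -0, 1.155, -0.002], TCP at [0.15, -0.607, 0.231] pointing down, gripper open.
Joint ranges: [-2.63, 2.63], [-0.92, 2.1], [0.06, 2.66], [-1.3, 4.44], [0, 2.69], [-3.02, 3.02]. Speed limits (rad/s): [2.22, 2.22, 2.79, 3.14, 3.14, 3.14].

### API

Orientations are given as a unit quaternion [w, x, y, z].
In Python, from cell import env, kinematics, get_state, camera, job gives the robot as it stands. Calls block until the motion is done:
- env.move_to(position, orientation): joint-space move of the TCP to a pose.
- env.move_l(position, rate=0.15, ori=None): straight line of the TCP; ori=None keeps the orientation; rate is the mean speed in m/s.
- env.goto_joints(angles): joint-space move.
- env.move_gripper(opening, squeeze=None): finger opening in m; squeeze is the grip in N (None keeps the last); returns when the fingers have stopped.
- env.pause(seconds).
- kinematics.ik(position, orientation): joint angles nearest the present ones, or None.
- get_state(): the state.
- camera(name): name is "side" or "top" or "wrist"; returns a dict with "pixels" (384x512x3 uint8, red, green, blue), "fx", "fy", "cx", "cy" (pixels), "dist" ([k1, k2, p1, p2, k3] as OpenCV has them; the pictures are not rectified), "position" and "orientation" of the camera in the world; the wrist camera has in their place "tool_from_camera" (4x4, takes a point from camera to tool coordinates, whose origin is the TCP and whose axes are the flange's). Camera axes: x right, y down, z forward; pixel columns grow to the right and rows downward; lengths in m; the calibration is good to about 2 mm. A picture is of the moment at which its call begins: read the wrist's pose just before it. There is no depth.
A pose or a line that the arm cannot do raises env.IKError and nothing moves.
- job.close_job(): hands the job in, once; it reports no verdict.
The state is a dict: "time_s": time; "q": joint angles; "dq": joint speeds; "joint_efforts": joint torques, N m; "tcp_pos": TCP position; "orientation": TCP orientation; "contact_force": force on the tool from outside, world axes, zero at the start; "wrist_torque": the same for the moment, N m; "opening": finger opening in m.
Only numpy, scipy, OpenCV 4.12 (cv2) and the standard library are available. Lean on these libraries where they do the work, as an engineer would, in place of code of your own. Each camera call takes 0.05 s, during which the arm holds its last target. There are 200 camera calls.

### The job

With the fingers, sweep all five carrot slices across the raised chopping board and off its end, so that they drop into the large steel food tray there, not into the small scraps tray at the other end. Only push them along the board: do not pinch them, press down hard on them or lift them. Leave the half onion, the small white bowl, the mug and the knife where they are.

Things in the scene. Friction and masses are not known exactly. Their poses are not given: they have to be found in the camera images.
- board: Bamboo chopping board, 280 mm (its x) by 360 mm (its y) by 20 mm thick, raised on two cleats 45 mm high and fixed to the worktop; its flat top, with no lip or rim, is 65 mm above the worktop. Origin on the worktop under the middle of the board; its y axis runs along its length, towards the ends where the trays stand, and its z axis points up. The open ends are at 180 mm either way along its y.
- food_tray: Large shallow stainless-steel tray, 265 mm (its x) by 162 mm (its y) by 40 mm high, walls and floor 3 mm, fixed on the worktop at one end of the board (either the +y or the -y end of the board, parallel to it), its inner long side about 30 mm under the board's overhanging end, so that about 130 mm of its width lies open beyond the end. Empty at the start. Origin at the centre of its underside.
- scraps_tray: Small stainless-steel tray, 176 mm (its x) by 108 mm (its y) by 40 mm high, with a few carrot tops in it, fixed on the worktop at the other end of the board. Origin at the centre of its underside.
- slice0: Slice of raw carrot: a loose flat orange disc 40 mm in diameter and 11 mm thick, 10 to 20 g, lying flat on the board, not touching another slice. Origin at the middle of the disc, 5.5 mm above the board's top at the start; its z axis is the disc's axis.
- slice1: Slice of raw carrot: a loose flat orange disc 40 mm in diameter and 11 mm thick, 10 to 20 g, lying flat on the board, not touching another slice. Origin at the middle of the disc, 5.5 mm above the board's top at the start; its z axis is the disc's axis.
- slice2: Slice of raw carrot: a loose flat orange disc 40 mm in diameter and 11 mm thick, 10 to 20 g, lying flat on the board, not touching another slice. Origin at the middle of the disc, 5.5 mm above the board's top at the start; its z axis is the disc's axis.
- slice3: Slice of raw carrot: a loose flat orange disc 40 mm in diameter and 11 mm thick, 10 to 20 g, lying flat on the board, not touching another slice. Origin at the middle of the disc, 5.5 mm above the board's top at the start; its z axis is the disc's axis.
- slice4: Slice of raw carrot: a loose flat orange disc 40 mm in diameter and 11 mm thick, 10 to 20 g, lying flat on the board, not touching another slice. Origin at the middle of the disc, 5.5 mm above the board's top at the start; its z axis is the disc's axis.
- onion: Half an onion, loose, cut face down on the board's far part (towards its +x edge), a brown dome 66 mm in diameter and 46 mm high. Origin at the centre of its underside. To be left alone.
- salt_bowl: Small round white ceramic bowl, loose, 66 mm in diameter and 34 mm high, on the far part of the board beside the onion. Origin at the centre of its underside. To be left alone.
- mug: Blue ceramic mug, loose, 80 mm in diameter and 90 mm high, on the worktop to the left of the board and trays. Origin at the centre of its underside. To be left alone.
- knife: Kitchen knife, loose, lying flat on the worktop to the right of the board and trays, 255 mm long along its y, black handle and steel blade, 18 mm high. Origin on the worktop side near its middle. To be left alone.
Mind the look-alikes: they are no part of the job. Leave any brown, pink or purple look-alike of the slice0 alone.

How it is judged:
By the outcome, as a careful person would: the job done as asked, in the order asked, and still so for the second after the job is handed in, with the robot touching nothing.
It also fails if it takes over 61 s, if anything falls off the work surface, if the arm or the gripper's body presses on something with over 40 N, if the wrist force passes 120 N, or if a joint passes its speed limit or range.

## Working session

There is one attempt and no reset: what is moved stays moved. The work goes in short steps, each a Python script; the robot and the scene stay as the last script left them, time stands still between calls to the robot, and variables do not carry over. Pictures are saved under pics/ and viewed, about 8 in all and at most 12, crops included, and the job is handed in when it is done.

```bash
mkdir -p pics; ls
python3 - <<'E'
from cell import env,get_state,camera
import cv2
for n in("top","side"):
    c=camera(n); cv2.imwrite(f"pics/{n}0.png",cv2.resize(c["pixels"][:,:,::-1],(800,600),interpolation=cv2.INTER_CUBIC))
    print(n,{k:v for k,v in c.items() if k!="pixels"})
print(get_state())
E
```

```text
pics
top {'fx': 367.4527667205053, 'fy': 367.4527667205053, 'cx': 259.07220097995656, 'cy': 189.33791297349092, 'dist': array([0.0191908, 0.       , 0.       , 0.       , 0.       ]), 'position': array([0.40173965, 0.01147226, 1.13911433]), 'orientation': array([-0.03323417,  0.71282675, -0.69942838,  0.03966684])}
side {'fx': 396.57764782019575, 'fy': 396.57764782019575, 'cx': 251.1420754396715, 'cy': 194.7370982708435, 'dist': array([-0.1297125,  0.       ,  0.       ,  0.       ,  0.       ]), 'position': array([ 0.07026633, -1.02559702,  0.87514542]), 'orientation': array([-0.45125527,  0.8691747 , -0.18243476,  0.08730167])}
{'time_s': 0.1, 'q': array([-1.33138778e+00,  3.53580302e-01,  1.63402840e+00,  2.35229233e-05,
        1.15517678e+00, -2.44484140e-03]), 'dq': array([-0.00034571, -0.0036864 , -0.00288912,  0.00119492,  0.00191639,
       -0.00026827]), 'joint_efforts': array([-6.56434477e-04, -6.06356335e+01, -3.42819858e+01, -2.56716896e-05,
        3.93011898e-03, -2.36858955e-05]), 'tcp_pos': array([ 0.14957395, -0.60642536,  0.23064928]), 'orientation': array([-5.93502998e-04,  9.92697670e-01,  1.20627445e-01, -5.98169592e-05]), 'contact_force': array([-0.132999  , -0.26365517,  0.21586155]), 'wrist_torque': array([ 0.01011356, -0.06902921,  0.01141961]), 'opening': 0.08554117972129355}
```

View pics/top0.png

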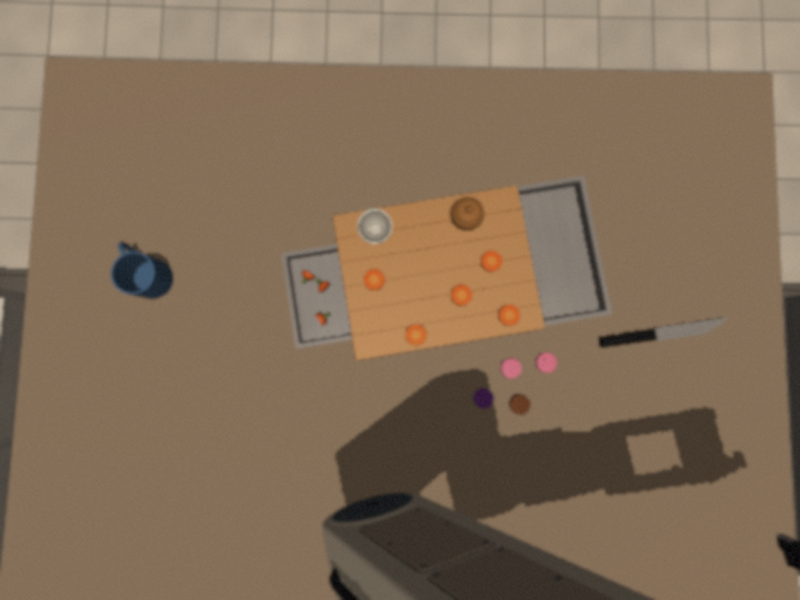

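View pics/side0.png

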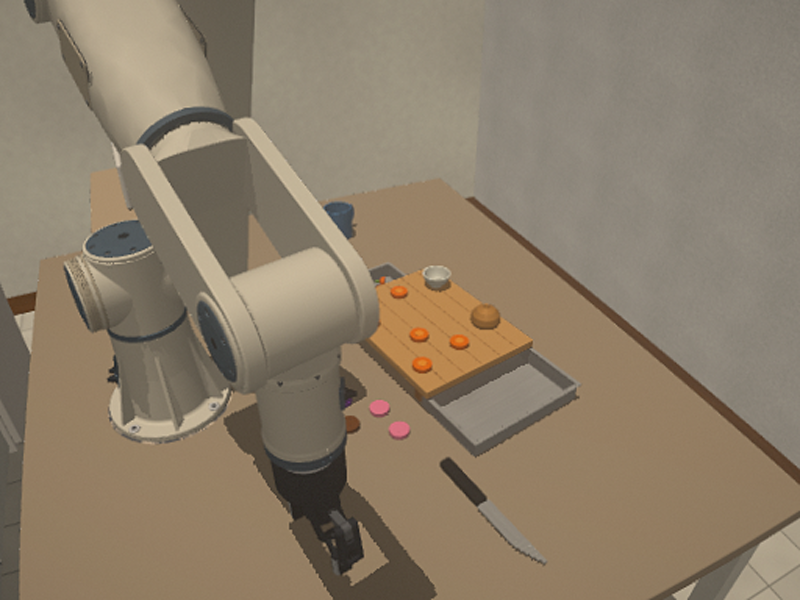

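The top view shows the board with corners at about (334,215), (518,186), (543,328) and (357,359). The large tray is on the right (-y) and the scraps tray on the left. The slices are at (373,279), (491,261), (461,295), (509,315) and (416,335), and the pink, purple and brown look-alikes lie off the board. Next I'll convert these to world positions.

```bash
cat > h.py <<'E'
import numpy as np,cv2
from scipy.spatial.transform import Rotation as R
def ray(c,uv,z,scale=1.5625):
    uv=(np.atleast_2d(np.array(uv,float))+.5)/scale-.5
    K=np.array([[c["fx"],0,c["cx"]],[0,c["fy"],c["cy"]],[0,0,1]])
    p=cv2.undistortPoints(uv[:,None],K,c["dist"])[:,0]
    q=c["orientation"]; d=R.from_quat([q[1],q[2],q[3],q[0]]).apply(np.c_[p,np.ones(len(p))])
    o=c["position"]; return o+d*((z-o[2])/d[:,2])[:,None]
def blobs(c):
    h=cv2.cvtColor(c["pixels"],cv2.COLOR_RGB2HSV)
    m=cv2.inRange(h,(3,190,150),(13,255,255))
    n,_,st,ce=cv2.connectedComponentsWithStats(m)
    return [(ce[i],st[i,4]) for i in range(1,n) if st[i,4]>12]
E
python3 - <<'E'
from h import *
from cell import camera
np.set_printoptions(precision=4,suppress=True)
c=camera("top")
B=ray(c,[(334,215),(518.5,186),(543.5,328.5),(357,359)],.065)
print("board",B,np.linalg.norm(np.diff(B,axis=0,append=B[:1]),axis=1))
o=B.mean(0); y=(B[0]-B[1])+(B[3]-B[2]);y/=np.linalg.norm(y);x=np.array([y[1],-y[0],0])
f=lambda p:np.c_[(p-o)@x,(p-o)@y]
print("o",o,"x",x,"y",y)
for ce,a in blobs(c):
    p=ray(c,ce,.074,1); print((ce+.5)*1.5625,a,p,f(p))
print("tray rim",f(ray(c,[(581,179),(607,311),(546,323)],.040)))
print("onion,bowl",f(ray(c,[(467,213),(375,226)],.085)))
E
```

```text
board [[ 0.6657  0.141   0.065 ]
 [ 0.7298 -0.2111  0.065 ]
 [ 0.4571 -0.2575  0.065 ]
 [ 0.3939  0.0899  0.065 ]] [0.3579 0.2766 0.3531 0.2766]
o [ 0.5616 -0.0595  0.065 ] x [0.9838 0.1791 0.    ] y [-0.1791  0.9838  0.    ]
[491.3885 261.2393] 88 [[ 0.5821 -0.1572  0.074 ]] [[ 0.0026 -0.0998]]
[374.1173 279.2918] 77 [[0.5435 0.0622 0.074 ]] [[0.004  0.1229]]
[461.4732 294.5536] 70 [[ 0.518  -0.1015  0.074 ]] [[-0.0505 -0.0335]]
[509.2025 314.4582] 77 [[ 0.4825 -0.1907  0.074 ]] [[-0.1014 -0.1149]]
[415.7269 333.322 ] 46 [[ 0.4441 -0.0173  0.074 ]] [[-0.1081  0.0626]]
tray rim [[ 0.1391 -0.3097]
 [-0.1246 -0.3092]
 [-0.1285 -0.1893]]
onion,bowl [[ 0.0974 -0.0694]
 [ 0.1002  0.1047]]
```

```bash
cat >> h.py <<'E'
O=np.array([0.5616,-0.0595]);X=np.array([0.9838,0.1791]);Y=np.array([-0.1791,0.9838])
W=lambda p:O+p[0]*X+p[1]*Y
def pose(p,t,back):
    """board-frame slice p, target t -> world xy start, unit dir, quat (tool x along push)"""
    a,b=W(p),W(t);d=(b-a)/np.linalg.norm(b-a)
    M=np.array([[d[0],d[1],0],[d[1],-d[0],0],[0,0,-1]]).T
    q=R.from_matrix(M).as_quat(); return a-back*d,d,[q[3],q[0],q[1],q[2]]
E
python3 - <<'E'
from h import *
from cell import env,kinematics,get_state,camera
np.set_printoptions(precision=3,suppress=True)
s,d,q=pose((-.1014,-.1149),(-.085,-.2),.042)
print(kinematics.ik([*s,.13],q))
env.move_gripper(.026)
env.move_to([*s,.13],q)
env.move_l([*s,.078],.1)
f0=get_state()["contact_force"]
for z in np.arange(.075,.058,-.0015):
    env.move_l([*s,z],.03); st=get_state(); f=st["contact_force"]-f0
    print(round(z,4),st["tcp_pos"][2],f,st["opening"])
    if abs(f[2])>3: break
env.move_l([*s,z+.003],.05)
print(get_state()["time_s"],get_state()["q"])
c=camera("wrist");cv2.imwrite("pics/w1.png",cv2.resize(c["pixels"][:,:,::-1],(640,480)))
c=camera("side");cv2.imwrite("pics/s1.png",cv2.resize(c["pixels"][150:320,200:400,::-1],(800,600),interpolation=cv2.INTER_CUBIC))
E
```

```text
[-0.317  0.278  2.007 -0.     0.858  2.454]
0.075 0.07532590358086369 [-0.024  0.773 -0.417] 0.026079353882301627
0.0735 0.07355146917274649 [ 0.002  0.166 -0.235] 0.026345893545439893
0.072 0.07190296544685601 [0.293 1.304 0.168] 0.02582035458914463
0.0705 0.0703820501903723 [-0.423  0.348 -0.004] 0.025990825801560605
0.069 0.06889338348925765 [-0.795  0.564 -0.103] 0.02602820804116346
0.0675 0.06739596925860128 [-0.255 -0.203  0.499] 0.02611945913888857
0.066 0.06589323520591214 [ 0.103  0.907 -0.178] 0.02617030140784447
0.0645 0.06486043965528004 [-0.378  0.546  7.201] 0.026080285854912056
5.775 [-0.317  0.38   2.045 -0.     0.716  2.454]
```

View pics/w1.png

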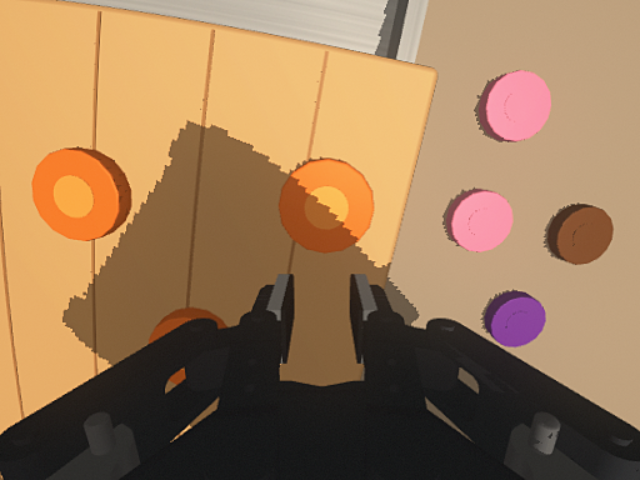

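View pics/s1.png

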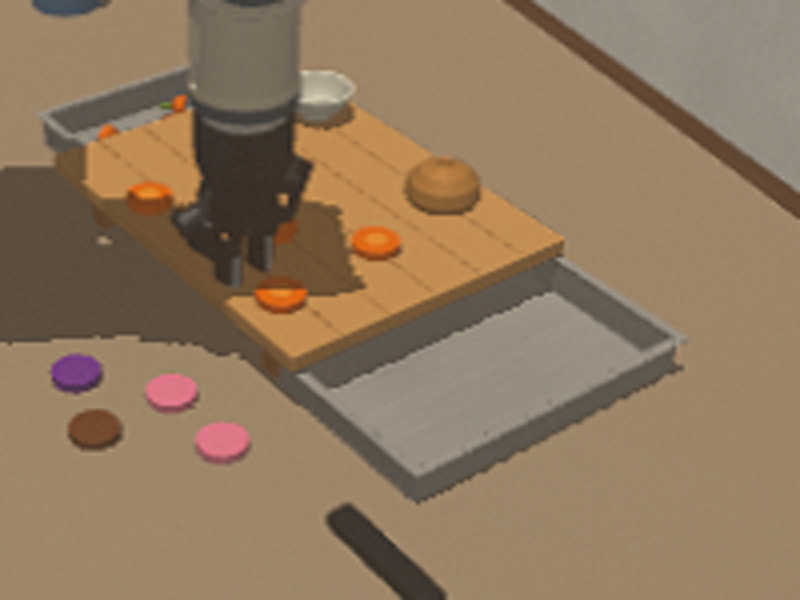

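The wrist view shows slice d at (327,205), centred between the fingers. The side view shows the tips just above the board, which touched at TCP z≈0.065. I'll sweep this slice and check it.

```bash
cat >> h.py <<'E'
def sweep(env,get_state,p,t,back=.042,yend=-.2,z=.0675,rate=.1):
    s,d,q=pose(p,t,back)
    if np.linalg.norm(get_state()["tcp_pos"][:2]-s)>.005:
        env.move_l([*s,.13],.25,ori=q); env.move_l([*s,.08],.12)
    env.move_l([*s,z],.05)
    b=W((0,yend)); L=((b-s)@Y)/(d@Y); e=s+L*d
    env.move_l([*e,z],rate); print("force",get_state()["contact_force"])
    env.move_l([*e,.13],.2); print("t",get_state()["time_s"])
E
python3 - <<'E'
from h import *
from cell import env,get_state,camera
np.set_printoptions(precision=3,suppress=True)
sweep(env,get_state,(-.1014,-.1149),(-.085,-.2))
c=camera("side");cv2.imwrite("pics/s2.png",cv2.resize(c["pixels"][150:320,200:400,::-1],(800,600),interpolation=cv2.INTER_CUBIC))
E
```

```text
force [ 0.143 -0.395  0.064]
t 8.0167
```

View pics/s2.png

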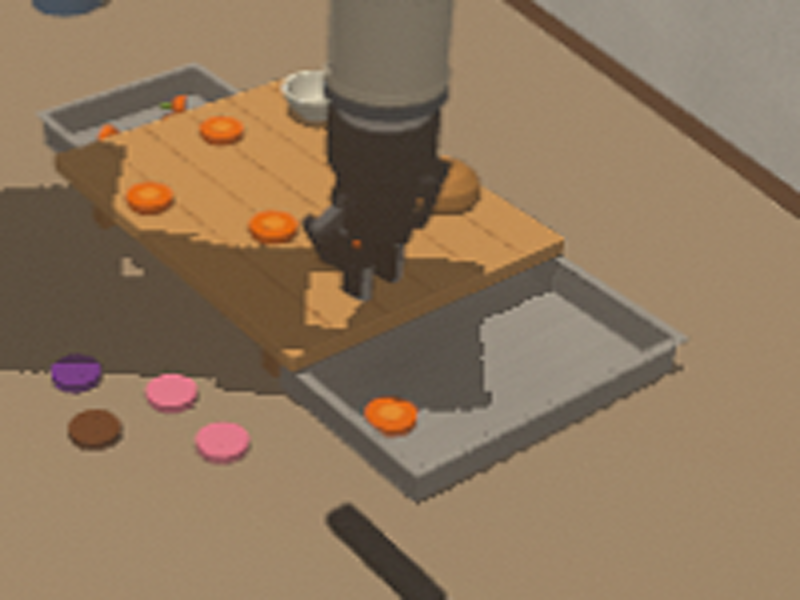

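The slice dropped into the food tray, at (390,415) in this view. I'll sweep the next three (c, a, b) and then check.

Run:
```python
from h import *
from cell import env,get_state,camera
np.set_printoptions(precision=3,suppress=True)
sweep(env,get_state,(-.0505,-.0335),(-.068,-.2))
sweep(env,get_state,(.0026,-.0998),(-.008,-.2))
sweep(env,get_state,(.004,.1229),(-.015,-.2))
for n in ("side","top"):
    c=camera(n);k=c["pixels"][150:320,190:417] if n=="side" else c["pixels"][100:250,165:400]
    cv2.imwrite(f"pics/{n}3.png",cv2.resize(k[:,:,::-1],(800,600 if n=="side" else 510),interpolation=cv2.INTER_CUBIC))
```

```text
force [0.418 0.156 0.572]
t 12.7417
force [ 0.044  0.011 -1.281]
t 16.5417Traceback (most recent call last):
  File "<stdin>", line 6, in <module>
  File "h.py", line 24, in sweep
    env.move_l([*s,.13],.25,ori=q); env.move_l([*s,.08],.12)
    ~~~~~~~~~~^^^^^^^^^^^^^^^^^^^^
cell.IKError: the arm cannot follow that straight line within its joint ranges
```

Joint 6 hit its range limit, so I'll use the half-turned tool for the last two slices.

```bash
cat >> h.py <<'E'
def flip(q): w,x,y,z=q; return [-z,y,-x,w]   # q * rot_z(pi)
E
python3 - <<'E'
from h import *
from cell import env,get_state,camera,kinematics
np.set_printoptions(precision=3,suppress=True)
p0=pose
import h; h.pose=lambda *a:(lambda r:(r[0],r[1],flip(r[2])))(p0(*a))
P,T=(.004,.1229),(-.015,-.2)
s,d,q=h.pose(P,T,.042)
print(R.from_quat([q[1],q[2],q[3],q[0]]).as_matrix(),d,kinematics.ik([*s,.2],q))
env.move_l([*get_state()["tcp_pos"][:2],.2],.2)
env.move_to([*s,.2],q); env.move_l([*s,.08],.15)
sweep(env,get_state,P,T)
for n in ("side","top"):
    c=camera(n);k=c["pixels"][150:320,190:417] if n=="side" else c["pixels"][100:250,165:400]
    cv2.imwrite(f"pics/{n}3.png",cv2.resize(k[:,:,::-1],(800,600 if n=="side" else 510),interpolation=cv2.INTER_CUBIC))
E
```

```text
[[-0.121  0.993  0.   ]
 [ 0.993  0.121 -0.   ]
 [-0.     0.    -1.   ]] [ 0.121 -0.993] [ 0.188  0.268  1.83  -0.     1.044  0.066]
force [0.108 0.103 1.045]
t 24.875
```

View pics/side3.png

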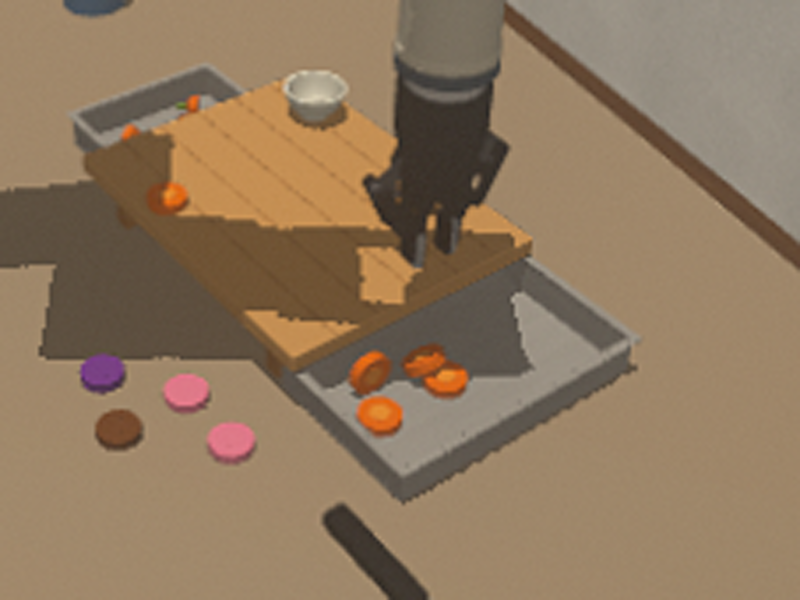

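Four slices are in the food tray, around (380,415), (370,372), (425,360) and (447,378); the second is leaning. Slice e is still on the board at (168,197). I'll get a better fix on e from the top view.

View pics/top3.png

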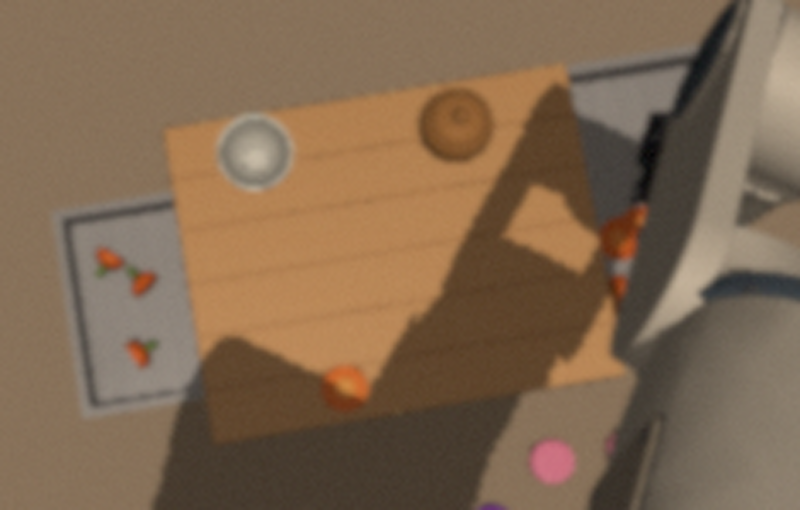

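Run:
```python
from h import *
from cell import env,get_state,camera,kinematics
np.set_printoptions(precision=3,suppress=True)
import h
p0=pose; h.pose=lambda *a:(lambda r:(r[0],r[1],flip(r[2])))(p0(*a))
P,T=(-.109,.062),(.045,-.2)
s,d,q=h.pose(P,T,.045)
print(kinematics.ik([*s,.2],q),kinematics.ik([*W((.045,-.2)),.07],q))
env.move_l([*get_state()["tcp_pos"][:2],.2],.2)
env.move_to([*s,.2],q); env.move_l([*s,.08],.15)
sweep(env,get_state,P,T,back=.045,yend=-.203)
e=W((.045,-.2)); env.move_l([*e,.25],.25)
env.move_to([*W((-.12,.25)),.3],q)
print(get_state()["time_s"])
for n in ("side","top"):
    c=camera(n);k=c["pixels"][150:320,190:417] if n=="side" else c["pixels"][100:250,165:400]
    cv2.imwrite(f"pics/{n}4.png",cv2.resize(k[:,:,::-1],(800,600 if n=="side" else 510),interpolation=cv2.INTER_CUBIC))
```

```text
[ 0.035  0.056  2.092 -0.     0.994 -0.676] [-0.371  0.617  1.6   -0.     0.924 -1.083]
force [-0.695  0.073  0.89 ]
t 32.1833
34.575
```

View pics/side4.png

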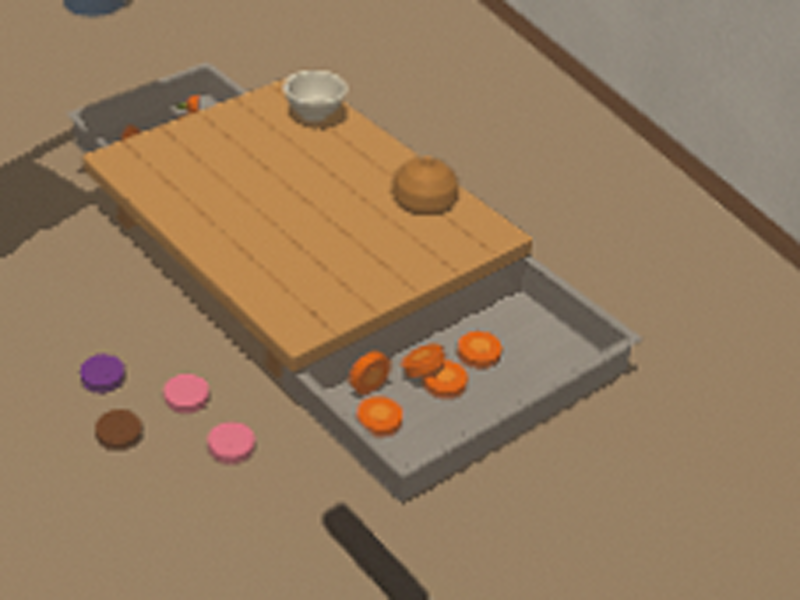

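View pics/top4.png

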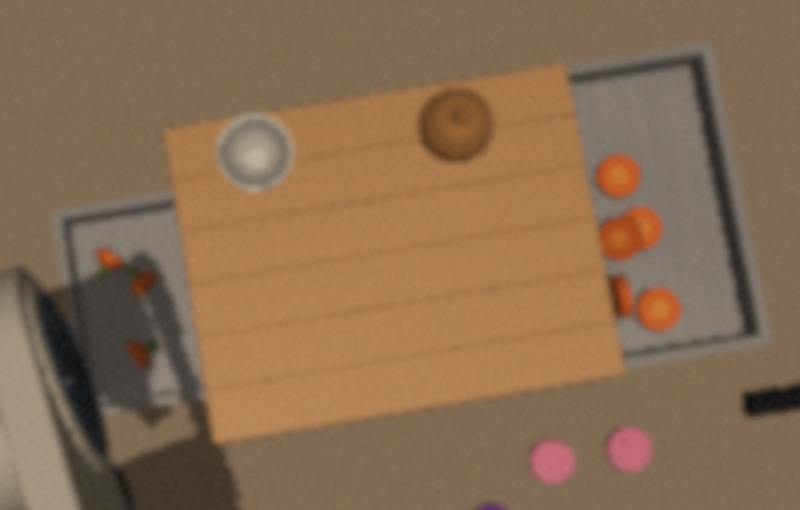

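All five slices are in the food tray, with the board clear. The onion and bowl haven't moved from where they were, and the leaning slice is unchanged between the last two side views. I'll hand in.

```bash
python3 -c "
from cell import job,get_state
print(get_state()['contact_force'],get_state()['time_s']);print(job.close_job())"
```

```text
[-0.00352504  0.88947031  0.03077747] 34.675
the job is handed in; nothing more can be done
None
```

All five carrot slices are in the large food tray at the -y end of the board, and I handed the job in at 34.7 s of the 61 s allowed. I pushed them off one at a time, with the fingers held 26 mm apart as a cradle about 2.5 mm above the board.

- **Final pictures:** the top and side views show the board clear of slices and five slices in the food tray. The onion, bowl and look-alikes look unmoved. The mug and knife were only partly in the last frames, but the arm never went near them.
- **Leaning slices:** one slice leans on edge close to the board's end, and another rests partly on its neighbour. Both are inside the tray and did not move over the last 10 s.
- **Forces:** the highest I saw was about 7 N, when I touched the board to find its height. At the end of each push it read about 1 N. I did not read it continuously during the pushes.
- **One failed move:** the third of the remaining sweeps was refused because the line was outside the arm's joint ranges. Nothing moved, and I finished the last two slices with the tool turned half round.

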